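Fetch the thick column from the rack and clip it into the oven trough

ROBOT

A 6-joint arm with a two-finger parallel gripper is mounted at the origin on the work surface. World frame = base frame: x ahead of the robot, y to its left, z up, the work surface at z = 0. Lengths are in m, angles in rad, forces in N, time in s.
With the tool pointing down it reaches from about 0.35 to 0.775 m from the base axis. Payload 7.3 kg.
Tool frame: the origin (TCP) lies on the mounting face of the last link; the fingertips stand 178 mm ahead of it and the grasp point (between the pads) lies 159 mm ahead of it (robot.tcp_to_tips is the distance from the TCP to the fingertips, in m); z points along the fingers, y is the direction in which the jaws open and shut (so a half turn about z gives the same grasp; the last joint's range is limited). The gripper opens to 92 mm and grips with 3 to 60 N. Pads are 19 mm wide; open, the fingers measure 130 mm over their backs; the gripper's body (75 mm by 190 mm) begins 47 mm behind the grasp point.
Start: joints at [-1.428, 0.342, 1.524, -0, 1.275, -0.146], TCP at [0.15, -0.503, 0.405] pointing down, gripper open.
Joint ranges: [-2.53, 2.53], [-0.77, 2.02], [0.04, 2.7], [-1, 4.14], [0.28, 2.66], [-3.11, 3.11]. Speed limits (rad/s): [2.57, 2.57, 3.14, 3.14, 3.14, 3.14].

INTERFACE

Orientations are given as [roll, pitch, yaw] about the fixed x, y, z axes, in that order (R = Rz(yaw) Ry(pitch) Rx(roll)).
In Python, from cell import robot, viewer gives the robot as it stands.
- The arm moves only by the shell command python3 -m creep 'ROWS' [OPENING] [FORCE]. ROWS is JSON, a list that holds one entry, the list of rows, each a list of 6 numbers: the shift along the world's x, y, z in mm, then the turn, a rotation vector about the world's x, y, z in degrees. A call has 1 to 5 rows; each row shifts and turns the pose as measured when the row begins; what a row does not reach is not made up. A row lasts 1/12 s, in which the tool goes at most 41.7 mm and 7.16 degrees, less where a joint would pass 70% of its speed; a pose out of reach is approached as far as the arm can. A call with a gripper value outside its range is refused whole. OPENING is the closure, from -1 (fully open) to 1 (shut), set as the call begins (- or left out, the last holds). The fingers move at their own pace and stop on an object; FORCE is the grip in N (left out, the last holds). Time passes only in rows, so rows that do not move let the fingers close. It gives the time, the measured TCP pose, the force and the opening at its end, in the units of the state.
- robot.observe(): the state, without advancing time (a new reading comes with each control period).
- viewer.read_camera(name): name is "scene" or "top"; returns the picture (420x560x3 uint8, blue, green, red); there is no depth.
- viewer.camera_model(name): a dict with "fx", "fy", "cx", "cy" (pixels), "k1" (the pictures are not rectified: a ray, as slopes to the right and down, at radius r is drawn at 1 + k1 r^2 times it, then the intrinsics apply), "pose" (4x4, takes a point from camera to world coordinates). Camera axes: x right, y up, looking along -z (the intrinsics and any distortion apply to the point x, -y, -z); pixel columns grow to the right and rows downward; lengths in m; the calibration is good to about 2 mm. A picture is of the moment at which its call begins. camera_model takes no time and is no camera call.
- robot.hand_in(): hands the job in, once; it reports no verdict.
The state is a dict: "time": time; "qpos": joint angles; "qvel": joint speeds; "joint_efforts": joint torques, N m; "tool_pos": TCP position; "tool_rot": TCP orientation; "contact_force": force on the tool from outside, world axes, zero at the start; "torque": the same for the moment, N m; "opening": finger opening in m.
Only numpy, scipy, OpenCV 4.12 (cv2) and the standard library are available. Lean on these libraries where they do the work, as an engineer would, in place of code of your own. Each camera call takes 0.05 s, during which the arm holds its last target. There are 200 camera calls.

TASK

Take the thick chromatography column out of the storage rack, raising its front end over the rack's lip and drawing it out endwise, and clip it into the column oven's open trough: midway along the trough, pressed down firmly, but without forcing it, until both spring clips have snapped around its tube and it lies level on their saddles. Never drop it, leave the two thin columns where they lie in the rack, disturb nothing else, and let go.

Things in the scene. Friction and masses are not known exactly. Their poses are not given: they have to be found in the camera images.
- column: The thick steel column to fetch, 250 mm long, about 0.26 kg: tube 14 mm in diameter with a paper label sleeve, a hexagon nut 22 mm across flats and 18 mm long at each end, then a 6 mm white plug. Both ends alike. Origin on its axis, half-way along; its y axis runs along it, +y to the end at the rack's lip. It lies level on hexagon flats, its axis 11 mm over the rests, in any of three lanes.
- column_end1 (a point): End of the thick column that lies behind the rack's lip at the start, on its axis, 125 mm from its middle along its +y.
- column_end2 (a point): End of the thick column that lies deep in the rack's pocket at the start, on its axis, 125 mm from its middle along its -y.
- rack: Fixed white rack, three lanes along its y at its x = -70, 0, +70 mm; columns leave to +y. Origin on the bench. Pocket: y -154 to 25 mm, 34 mm wide, floor 26 mm over the bench, 38 mm clear under its roof. Then an open well y 25 to 85 (bottom 4 mm) where a tube can be gripped from above; then a rest (top 26 mm) y 85 to 124, then the lip y 124 to 128, top 44 mm.
- rack_lip (a point): Middle of the top edge of the rack's lip, 44 mm over the bench, 18 mm over the rest on which the nuts lie. The lip is straight, 4 mm thick, and runs the full 240 mm width of the rack along the rack's x. The roof stops a column lifted level below the lip's height; with its rear end left down, a slope of 5 to 6 degrees clears both, and more can be had as it comes out.
- rack_roof_edge (a point): Middle of the front edge of the rack's pocket roof (y = +25 mm in the rack), on its upper face, 68 mm over the bench; the roof is 4 mm thick. More than half of each column lies under it.
- oven: Fixed oven with its trough drawn out. Origin on the bench below the trough's middle; y axis along the trough, +y into the housing (front face at y = +155 mm, 142 mm high). Trough floor 24 mm over the bench, 300 mm long, side walls 34 mm high at x = -62 and +62 mm, front plate y -160 to -150, 60 mm high. Two spring clips stand on it at y = -50 and +50 mm.
- seat (a point): Where the thick column's middle belongs: on the axis of the two clips, midway between them, 50 mm over the bench (26 mm over the trough's floor). Axes as the oven's: the clipped column lies along y, either way round. It must never be forced against the oven with over 50 N.
- clip_1 (a point): Axis of the clip at the trough's front end (50 mm from the seat along -y), 50 mm over the bench. Clip: two steel spring fingers, 14 mm wide along y, 21 mm apart at their flared tops 18 mm over the axis, narrowing to a 10 mm gap at beads 6 mm over the axis; a 14 mm tube rests on the flares about 12 mm high, snaps in with about 8 N per clip, and stops on a saddle.
- clip_2 (a point): Axis of the clip at the housing end (50 mm from the seat along +y), like clip_1. The 86 mm between the clips and the tube beyond them are free for fingers.
- thin_a: Bystander in the rack: thin steel column 250 mm long, tube 8 mm, hexagon ends 13 mm across flats. Origin on its axis, half-way along; y along it. To stay in its lane (20 mm at most).
- thin_b: Bystander in the rack: the other thin column, the same as thin_a. To stay in its lane (20 mm at most).
- wash_bottle: Bystander, not to be moved (30 mm at most): white wash bottle, 84 mm across, 190 mm high. Origin at the centre of its underside.
- reagent_jar: Bystander, not to be moved (30 mm at most): amber jar, 68 mm across, 100 mm high. Origin at the centre of its underside.
- vial_block: Bystander, not to be moved (30 mm at most): grey block of vials, 75 x 135 mm, 42 mm high. Origin at the centre of its underside.
- wrench: Bystander, not to be moved (30 mm at most): steel wrench lying flat, 170 mm long, its handle to its own -x.
- fittings_box: Bystander, not to be moved (30 mm at most): clear open box of small fittings, 75 x 110 mm, 28 mm high. Origin at the centre of its underside.
- beaker: Bystander, not to be moved (30 mm at most): glass beaker, 72 mm across, 95 mm high. Origin at the centre of its underside.

How it is judged:
On the way:
1. the thick column's front end has been raised over the lip and drawn out past it while its rear end is still in the pocket (y of column_end1 in the frame of rack above 0.145 m and z of column_end1 in the frame of rack above 0.044 m and y of column_end2 in the frame of rack below 0.015 m), for 0.05 s.
At the end, for the whole second after the job is handed in: The thick column lies still in both clips, its middle within 12 mm of the seat along the trough, 3 mm across and 2 mm in height, its axis within 0.03 rad of the trough's; the thin columns are within 20 mm and the bystanders within 30 mm of where they began (x of column in the frame of seat between -0.003 and 0.003 m and y of column in the frame of seat between -0.012 and 0.012 m and z of column in the frame of seat between -0.002 and 0.002 m and angle between the y axis of column and the y axis of seat, either way round below 0.03 rad and linear speed of column below 0.01 m/s and distance of each of thin_a, thin_b from where it was at the start of the episode below 0.02 m and distance of each of wash_bottle, reagent_jar, vial_block, wrench, fittings_box, beaker from where it was at the start of the episode below 0.03 m); the robot touches nothing.
It fails at once if a thin column was moved by more than 20 mm (distance of any of thin_a, thin_b from where it was at the start of the episode above 0.02 m).
It fails at once if a bystander was moved by more than 30 mm (distance of any of wash_bottle, reagent_jar, vial_block, wrench, fittings_box, beaker from where it was at the start of the episode above 0.03 m).
It fails at once if the thick column was dropped or flung (over 0.5 m/s while not held) (linear speed of column above 0.5 m/s and contact force between the fingers and column below 0.05 N).
It fails at once if the thick column was forced against the oven (over 50 N) (contact force between column and oven above 50 N).
It also fails if it takes over 50 s, if anything falls off the work surface, if the arm or the gripper's body presses on something with over 40 N, if the wrist force passes 120 N, or if a joint passes its speed limit or range.

## Working session

There is one attempt and no reset: what is moved stays moved. The work goes in short steps, Python scripts to look and compute and a shell command to move; the robot and the scene stay as the last step left them, time stands still between calls to the robot, and variables do not carry over. Pictures are saved under pics/ and viewed, about 8 in all and at most 12, crops included, and the job is handed in when it is done.

```bash
ls; mkdir -p pics; cat > h.py <<'E'
import numpy as np, cv2
from cell import robot, viewer
from scipy.spatial.transform import Rotation as R
def snap(cam,name):
    im=viewer.read_camera(cam); cv2.imwrite(f'pics/{name}.png',im); return im
def ray(cam,u,v):
    m=viewer.camera_model(cam); x=(u-m['cx'])/m['fx']; y=(v-m['cy'])/m['fy']
    rd=np.hypot(x,y); r=rd
    for _ in range(30): r=rd/(1+m['k1']*r*r)
    s=r/rd if rd>0 else 1
    P=np.array(m['pose']); d=P[:3,:3]@np.array([x*s,-y*s,-1]); return P[:3,3],d
def atz(cam,u,v,z):
    o,d=ray(cam,u,v); return o+d*(z-o[2])/d[2]
def proj(cam,p):
    m=viewer.camera_model(cam);P=np.array(m['pose']); c=P[:3,:3].T@(np.array(p)-P[:3,3])
    x,y=c[0]/-c[2],-c[1]/-c[2]; s=1+m['k1']*(x*x+y*y)
    return np.array([m['fx']*x*s+m['cx'],m['fy']*y*s+m['cy']])
E
python3 - <<'E'
from h import *
for c in('top','scene'):
    im=snap(c,c+'0'); m=viewer.camera_model(c); print(c,m['fx'],m['k1'],np.round(m['pose'],3))
s=robot.observe(); print(s['time'],s['tool_rot'],s['contact_force'],s['opening'])
E
```

```text
pics
top 406.27499783144094 -0.08039679463085414 [[-0.025  0.999 -0.041  0.501]
 [-1.    -0.025 -0.005 -0.13 ]
 [-0.006  0.041  0.999  1.217]
 [ 0.     0.     0.     1.   ]]
scene 479.59338995372906 0.011739728609392734 [[ 0.229 -0.728  0.646  1.335]
 [ 0.973  0.169 -0.155 -0.292]
 [ 0.004  0.665  0.747  0.974]
 [ 0.     0.     0.     1.   ]]
0.1 [-3.14023098e+00 -1.52060413e-04  2.88793349e-01] [-0.22701776 -0.2366549  -0.17441163] 0.0917003250583999
```

View pics/top0.png

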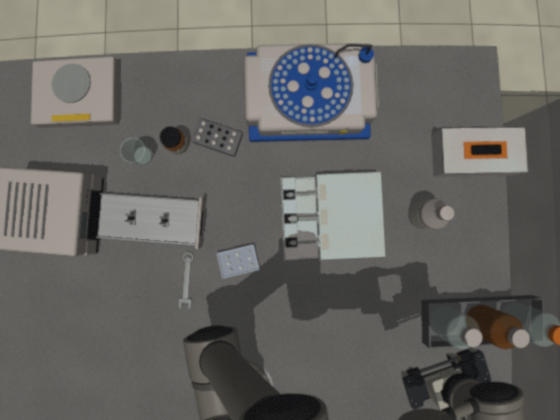

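View pics/scene0.png

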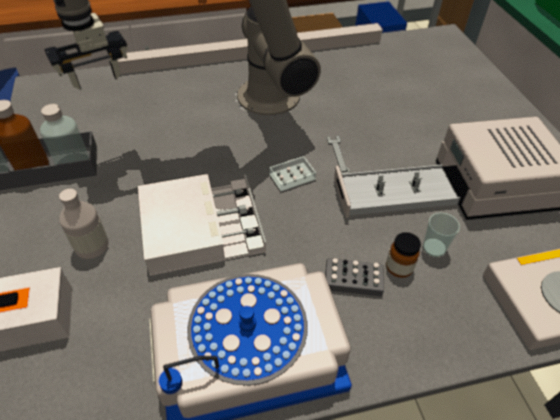

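The top view shows the rack at about (335,216) with its lip side to the left (x≈283), and the oven trough at about (150,218) with its clips at (130,216) and (165,219). I need to enlarge it to tell which lane is thick.

```bash
python3 - <<'E'
import cv2,numpy as np
t=cv2.imread('pics/top0.png');s=cv2.imread('pics/scene0.png')
f=lambda i,k:cv2.resize(i,None,fx=k,fy=k,interpolation=cv2.INTER_CUBIC)
a=f(t[168:268,270:395],6.0) # 750x600
cv2.imwrite('pics/rack_c.png',a)
cv2.imwrite('pics/oven_c.png',np.vstack([f(t[180:258,85:210],6)[:, :750]]))
E
```

```text
(no output)
```

View pics/rack_c.png

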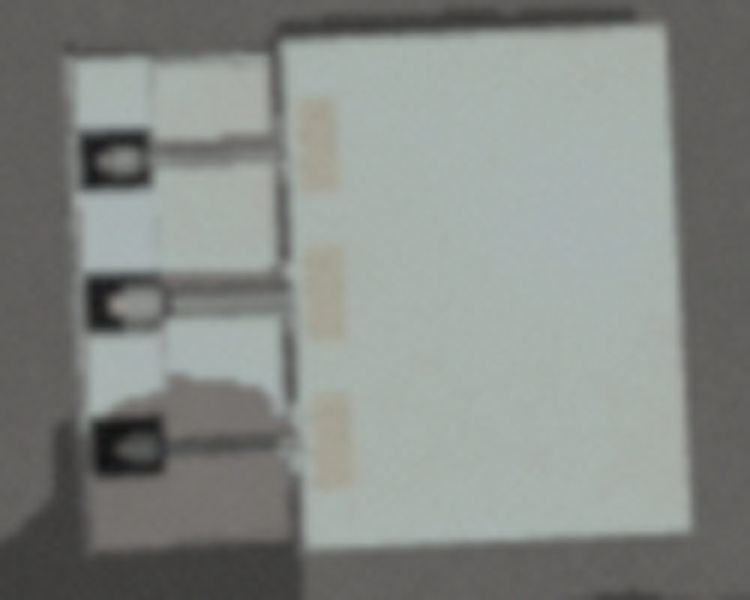

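View pics/oven_c.png

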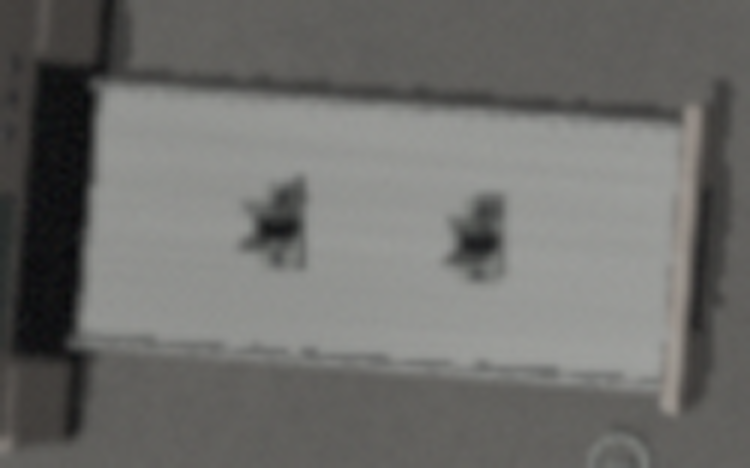

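Crop 1 shows the lanes at crop rows 160, 303 and 447. The middle tube looks thickest (about 40 px against 20–30). Crop 2 shows the clips at crop (275,225) and (480,240). I'll confirm with the scene camera.

```bash
python3 - <<'E'
import cv2,numpy as np
s=cv2.imread('pics/scene0.png')
f=lambda i,k:cv2.resize(i,None,fx=k,fy=k,interpolation=cv2.INTER_CUBIC)
a=f(s[172:265,195:270],6)   # 450x558
b=f(s[160:220,335:470],2.55)
b=f(s[160:220,335:395+75],2.55)
c=np.zeros((558,800,3),np.uint8); c[:, :450]=a; c[:b.shape[0],455:455+b.shape[1]]=b[:, :345]
cv2.imwrite('pics/sc_c.png',c)
E
```

```text
(no output)
```

View pics/sc_c.png

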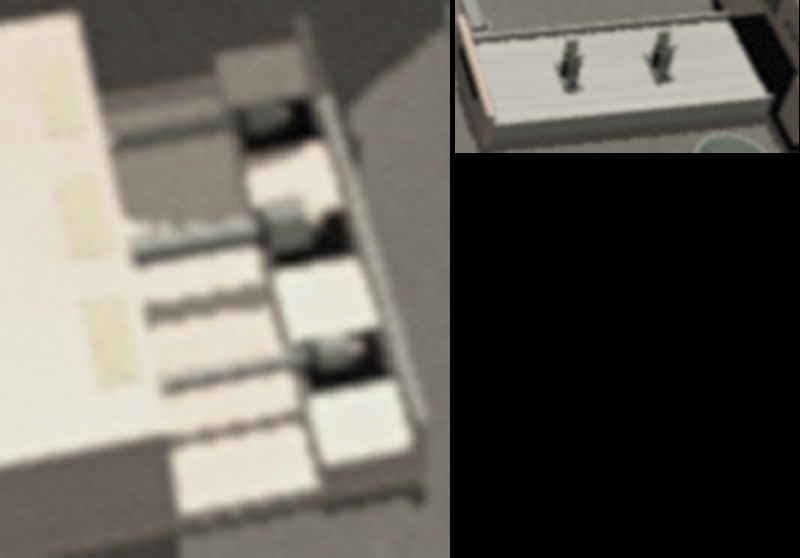

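The middle lane holds the thick column, since its tube and nut are clearly bigger in the scene crop. Next I fit the rack and oven poses from the corners.

```bash
cat > fit.py <<'E'
from h import *
from scipy.optimize import least_squares
def tc(o,k,p): return [(p[0]+.5)/k-.5+o[0],(p[1]+.5)/k-.5+o[1]]
A=lambda p:('top',tc((270,168),6,p)); B=lambda p:('top',tc((85,180),6,p))
C=lambda p:('scene',tc((195,172),6,p)); D=lambda p:('scene',tc((335,160),2.55,(p[0]-455,p[1])))
rack=[((120,25,68),A((280,38))),((-120,25,68),A((303,550))),((120,128,44),A((67,55))),((-120,128,44),A((88,552))),
 ((-120,128,44),C((302,20))),((120,128,44),C((424,410))),((-120,25,68),C((80,12)))]
oven=[((62,-150,58),B((683,116))),((-62,-150,58),B((663,384))),((62,150,58),B((95,80))),((-62,150,58),B((70,345))),
 ((62,-160,60),B((705,106))),((-62,-160,60),B((680,412))),
 ((-62,-150,58),D((478,38))),((62,-150,58),D((495,125))),((-62,150,58),D((733,15))),((62,150,58),D((770,95)))]
def W(q,p):
    c,s=np.cos(q[2]),np.sin(q[2]); x,y,z=np.array(p)/1000.; return np.array([q[0]+c*x-s*y,q[1]+s*x+c*y,z])
def fit(pts,q0):
    f=lambda q:np.concatenate([proj(c,W(q,p))-uv for p,(c,uv) in pts])
    r=least_squares(f,q0,loss='soft_l1'); return r.x,r.fun.reshape(-1,2)
if __name__=='__main__':
    for pts,q0 in((rack,(.55,-.27,0)),(oven,(.55,.3,0))):
        q,r=fit(pts,q0); print(np.round(q,4)); print(np.round(r,1).tolist())
E
python3 fit.py
```

```text
[ 0.5214 -0.28    0.016 ]
[[0.5, 0.2], [0.5, -0.4], [-0.3, -0.1], [-0.4, 0.0], [0.4, -1.8], [0.3, 0.6], [-0.6, -0.3]]
[ 0.532   0.2399 -0.0891]
[[0.6, -0.3], [0.9, -1.7], [-3.1, -0.7], [-2.2, -2.3], [0.3, 1.6], [1.4, -6.1], [-4.8, -5.2], [-0.4, -5.9], [0.3, -6.6], [3.5, -5.9]]
```

```bash
python3 - <<'E'
from fit import *
for n,sel in(('top',[0,1,2,3]),('scene',[6,7,8,9])):
    q,r=fit([oven[i] for i in sel],(.55,.25,-.07)); print(n,np.round(q,4),np.round(r,1).tolist())
# clips on ground guess
for p in((275,228),(480,243)): print('clip top',atz('top',*B(p)[1],.05))
for p in((570,68),(661,58)): print('clip scene',atz('scene',*D(p)[1],.05), D(p)[1])
# Draw the top fit overlay with full-size scene enlargement
q,_=fit([oven[i] for i in range(4)],(.55,.25,-.07))
E
```

```text
top [ 0.5283  0.2377 -0.0863] [[1.4, 0.8], [1.8, -0.6], [-2.4, 0.7], [-1.4, -0.9]]
scene [ 0.5516  0.2319 -0.0903] [[-5.3, 0.2], [-0.9, 0.2], [0.9, -1.4], [4.3, -0.0]]
clip top [0.53108561 0.28871904 0.05      ]
clip top [0.52144849 0.1879992  0.05      ]
clip scene [0.53570105 0.18523598 0.05      ] [379.79411764705884, 186.36274509803923]
clip scene [0.54368151 0.28408533 0.05      ] [415.48039215686276, 182.44117647058823]
```

```bash
cat >> fit.py <<'E'
for i in (0,1,2,3,6,7,8,9):
    p,o=oven[i]; oven[i]=((p[0],p[1],34),o)
E
python3 - <<'E'
from fit import *
sel=[0,1,2,3,6,7,8,9]
q,r=fit([oven[i] for i in sel],(.55,.25,-.07)); print(np.round(q,4),np.round(r,1).tolist())
f=lambda i,k:cv2.resize(i,None,fx=k,fy=k,interpolation=cv2.INTER_CUBIC)
t=cv2.imread('pics/top0.png');s=cv2.imread('pics/scene0.png')
outs=[]
for cam,im,o,sz in(('top',t,(85,180),(130,78)),('scene',s,(335,155),(130,65))):
    k=6 if 0 else 6
    a=f(im[o[1]:o[1]+sz[1],o[0]:o[0]+sz[0]],k)
    def P(p): u=proj(cam,W(q,p)); return tuple(int(round(x)) for x in ((u-o+.5)*k-.5))
    for z,c in((34,(0,255,0)),):
        pts=[P((x,y,z)) for x,y in((-62,-150),(62,-150),(62,150),(-62,150))]
        cv2.polylines(a,[np.array(pts)],True,c,1)
    for y in(-50,50):
        for x,z,c in((0,24,(0,0,255)),(-10.5,68,(255,0,0)),(10.5,68,(255,255,0))):
            cv2.line(a,P((x,y-7,z)),P((x,y+7,z)),c,1)
    cv2.polylines(a,[np.array([P((x,-160,60)) for x in(-66,66)])],False,(255,0,255),1)
    outs.append(a)
m=np.vstack([np.array(x) for x in outs])
m=cv2.resize(m,(780,m.shape[0]))
cv2.imwrite('pics/ov1.png',cv2.resize(m,(545,600),interpolation=cv2.INTER_AREA)); print(m.shape)
E
```

```text
[ 0.5307  0.245  -0.0957] [[0.5, 1.1], [0.6, -1.2], [-1.1, 0.1], [-0.5, -2.4], [-4.0, 0.1], [-0.0, -0.7], [-0.2, -0.7], [2.3, -0.1]]
(858, 780, 3)
```

View pics/ov1.png

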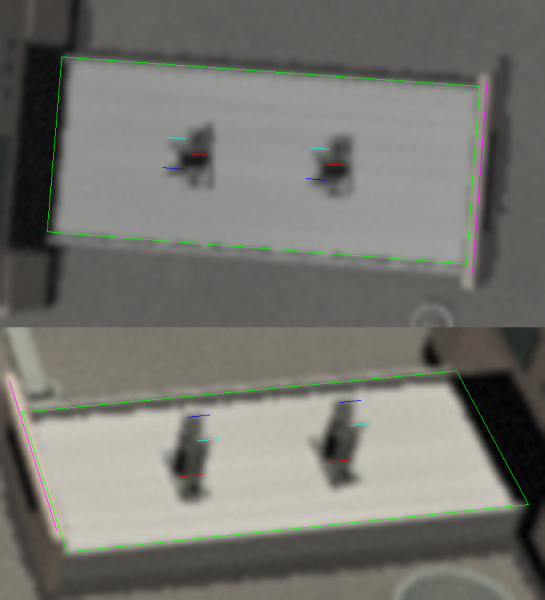

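The overlay fits the trough to about 2 mm with the wall tops at 34 mm. The clips lie on the fitted axis or about 1–2 mm toward −x. Next I work out the column and the approach targets.

```bash
cat >> h.py <<'E'
RK=np.array([.5214,-.2800,.016]); OV=np.array([.5295,.2445,-.0957])
def w2f(q,p): 
    c,s=np.cos(q[2]),np.sin(q[2]); d=np.array(p[:2])-q[:2]; return np.array([c*d[0]+s*d[1],-s*d[0]+c*d[1],p[2]])*1000
def f2w(q,p):
    c,s=np.cos(q[2]),np.sin(q[2]); x,y,z=np.array(p)/1000; return np.array([q[0]+c*x-s*y,q[1]+s*x+c*y,z])
def goal(q,g,th=0):
    "TCP mm & rotvec turn to have grasp point at frame point g(mm), tilted th deg about frame x (nose +y up)"
    s=robot.observe(); Rt=R.from_euler('z',q[2])*R.from_euler('x',th,degrees=True)*R.from_euler('xyz',[np.pi,0,np.pi/2])
    R0=R.from_euler('xyz',s['tool_rot']); p=f2w(q,g)-Rt.as_matrix()[:,2]*.159
    print('t',round(s['time'],2),'d',np.round((p-s['tool_pos'])*1000,1),'turn',np.round((Rt*R0.inv()).as_rotvec(degrees=True),2),'F',np.round(s['contact_force'],1),'open',round(s['opening']*1000,1))
def where(q):
    s=robot.observe(); M=R.from_euler('xyz',s['tool_rot']).as_matrix(); print('grasp in frame',np.round(w2f(q,s['tool_pos']+M[:,2]*.159),1),'axis z',np.round(M[:,2],3))
E
python3 - <<'E'
from h import *; from fit import A,C
# nut: plug tip, nut/tube joint, tube at well front and rear, in rack frame
for n,f,p,z in(('top nut front',A,(105,303),.040),('top nut rear',A,(163,303),.044),('tube',A,(225,296),.044),('dark l',A,(87,303),.03),
  ('sc nut rear',C,(265,225),.04),('sc nut front',C,(312,218),.04),('sc plug',C,(330,218),.037)):
    c,uv=f(p); print(n,np.round(w2f(RK,atz(c,*uv,z)),1))
goal(RK,(0,60,120))
E
```

```text
top nut front [ -0.9 113.7  40. ]
top nut rear [-2.1 85.9 44. ]
tube [ 0.  55.9 44. ]
dark l [ -0.4 122.1  30. ]
sc nut rear [ 1.  85.2 40. ]
sc nut front [  2.  105.7  40. ]
sc plug [  1.3 113.7  37. ]
t 0.1 d [ 370.9  283.1 -125.1] turn [-6.000e-02 -6.000e-02  7.437e+01] F [-0.2 -0.2 -0.2] open 91.7
```

```bash
python3 -m creep '[[[30,23,0,0,0,6.2],[30,23,0,0,0,6.2],[30,23,0,0,0,6.2],[30,23,0,0,0,6.2],[30,23,0,0,0,6.2]]]' 0.04 50; python3 -m creep '[[[30,23,-10,0,0,6.2],[30,23,-10,0,0,6.2],[30,23,-10,0,0,6.2],[30,23,-10,0,0,6.2],[30,23,-10,0,0,6.2]]]'
python3 -c "
from h import *
goal(RK,(0,62,100)); where(RK)"
```

```text
time: 0.52
tool_pos: [0.2984, -0.3878, 0.4015]
tool_rot: [-3.137, 0.001, 0.838]
contact_force: [0.4, -0.9, -0.1]
opening: 0.0634
time: 0.93
tool_pos: [0.4544, -0.2657, 0.351]
tool_rot: [-3.14, 0.002, 1.405]
contact_force: [0.3, -0.4, -0.1]
opening: 0.044
t 0.93 d [ 66.   47.7 -92. ] turn [ 0.13 -0.08 10.39] F [ 0.3 -0.4 -0.1] open 44.0
grasp in frame [-67.  15. 192.] axis z [-0.002 -0.002 -1.   ]
```

```bash
python3 -m creep '[[[32,24,-20,0,0,5],[26,19,-25,0,0,4],[8,5,-25,0,0,1.4],[0,0,-15,0,0,0],[0,0,0,0,0,0]]]'
python3 -c "
from h import *
goal(RK,(0,62,37)); where(RK)
im=snap('top','top1'); s=snap('scene','sc1')
f=lambda i,w,h:cv2.resize(i,(w,h),interpolation=cv2.INTER_CUBIC)
cv2.imwrite('pics/c1.png',np.hstack([f(im[165:265,265:365],400,400),f(s[150:250,185:285],400,400)]))"
```

```text
time: 1.35
tool_pos: [0.5238, -0.2106, 0.262]
tool_rot: [-3.14, -0.0, 1.613]
contact_force: [-1.2, -0.2, -0.3]
opening: 0.044
t 1.35 d [ -3.4  -7.4 -66. ] turn [-0.01 -0.1  -1.5 ] F [-1.2 -0.2 -0.3] open 44.0
grasp in frame [  3.2  69.4 103. ] axis z [-0.002  0.    -1.   ]
```

View pics/c1.png

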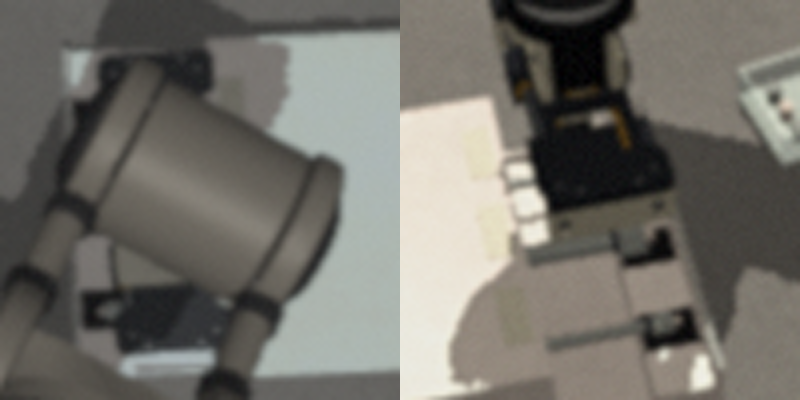

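The gripper hides the middle lane in both views. In the scene crop the palm is centred over it, so I descend while watching the force.

```bash
python3 -m creep '[[[-3,-7,-16,0,0,-1.5],[0,0,-18,0,0,0],[0,0,-18,0,0,0],[0,0,-10,0,0,0],[0,0,-4,0,0,0]]]'
python3 -c "
from h import *
goal(RK,(0,62,37)); where(RK)"
```

```text
time: 1.87
tool_pos: [0.5214, -0.2234, 0.2059]
tool_rot: [3.127, 0.011, 1.578]
contact_force: [-0.5, -0.4, -0.2]
opening: 0.0442
t 1.87 d [-1.   5.4 -9.9] turn [0.6  0.86 0.51] F [-0.5 -0.4 -0.2] open 44.2
grasp in frame [ 3.3 54.9 46.9] axis z [ 0.015 -0.011 -1.   ]
```

```bash
python3 -m creep '[[[-1,5,-5,0.6,0.8,0.5],[0,0,-4,0,0,0],[0,0,0,0,0,0]]]'
python3 -c "
from h import *
goal(RK,(0,62,37)); where(RK)"
```

```text
time: 2.12
tool_pos: [0.5204, -0.2193, 0.1985]
tool_rot: [3.139, 0.0, 1.585]
contact_force: [-0.8, -0.4, -0.2]
opening: 0.0443
t 2.12 d [ 0.1  1.3 -2.5] turn [0.02 0.12 0.08] F [-0.8 -0.4 -0.2] open 44.3
grasp in frame [ 0.3 60.6 39.5] axis z [ 0.002 -0.    -1.   ]
```

Now close on the tube.

```bash
python3 -m creep '[[[0,1,-2.5,0,0,0],[0,0,0,0,0,0],[0,0,0,0,0,0],[0,0,0,0,0,0],[0,0,0,0,0,0]]]' 1 50;  python3 -m creep '[[[0,0,0,0,0,0],[0,0,0,0,0,0]]]'
python3 -c "
from h import *
goal(RK,(0,62,37)); where(RK)"
```

```text
time: 2.53
tool_pos: [0.521, -0.2183, 0.1979]
tool_rot: [3.137, 0.002, 1.586]
contact_force: [-1.3, -0.6, 1.3]
opening: 0.0154
time: 2.7
tool_pos: [0.5209, -0.2182, 0.198]
tool_rot: [3.137, 0.002, 1.586]
contact_force: [0.2, 0.4, -1.4]
opening: 0.0129
t 2.7 d [-0.5  0.2 -2. ] turn [0.12 0.27 0.05] F [ 0.2  0.4 -1.4] open 12.9
grasp in frame [ 1.2 61.4 39. ] axis z [ 0.005 -0.002 -1.   ]
```

The opening stopped at 12.9 mm, so the tube is held. Now the tilt-lift about the rear end.

```bash
python3 -c "
from h import *
goal(RK,(1.2,60.7,48.7),2.85);goal(RK,(1.2,59.4,58.3),5.7)"
```

```text
t 2.7 d [ 0.8 -8.9  9.5] turn [2.97 0.31 0.06] F [ 0.2  0.4 -1.4] open 12.9
t 2.7 d [  1.  -18.1  18.5] turn [5.82 0.36 0.06] F [ 0.2  0.4 -1.4] open 12.9
```

```bash
python3 -m creep '[[[0,-3,3.2,1,0,0],[0,-3,3.2,1,0,0],[0,-3,3.2,1,0,0],[0,0,0,0,0,0]]]'
python3 -c "
from h import *
where(RK);goal(RK,(1.2,60.7,48.7),2.85);goal(RK,(1.2,59.4,58.3),5.7)"
```

```text
time: 3.03
tool_pos: [0.5209, -0.2281, 0.2083]
tool_rot: [3.136, -0.056, 1.587]
contact_force: [0.0, -0.3, -0.8]
opening: 0.0124
grasp in frame [ 1.2 60.8 49.5] axis z [ 0.005  0.056 -0.998]
t 3.03 d [ 0.8  0.9 -0.8] turn [-0.36  0.31  0.03] F [ 0.  -0.3 -0.8] open 12.4
t 3.03 d [ 1.  -8.3  8.2] turn [2.49 0.35 0.04] F [ 0.  -0.3 -0.8] open 12.4
```

```bash
python3 -m creep '[[[0,-2.7,3,0.8,0,0],[0,-2.7,3,0.8,0,0],[0,-2.7,2.5,0.8,0,0],[0,0,0,0,0,0]]]'
python3 -c "
from h import *
where(RK);goal(RK,(1.2,59.4,58.3),5.7)
s=snap('scene','sc2');t=snap('top','top2')
f=lambda i,w,h:cv2.resize(i,(w,h),interpolation=cv2.INTER_CUBIC)
cv2.imwrite('pics/c2.png',np.hstack([f(s[165:265,195:275],480,600)]))"
```

```text
time: 3.37
tool_pos: [0.5209, -0.2375, 0.2179]
tool_rot: [3.135, -0.103, 1.586]
contact_force: [-0.7, 0.5, -1.7]
opening: 0.0128
grasp in frame [ 1.2 58.8 59.8] axis z [ 0.005  0.103 -0.995]
t 3.37 d [ 1.   1.1 -1.4] turn [-0.2   0.38  0.08] F [-0.7  0.5 -1.7] open 12.8
```

View pics/c2.png

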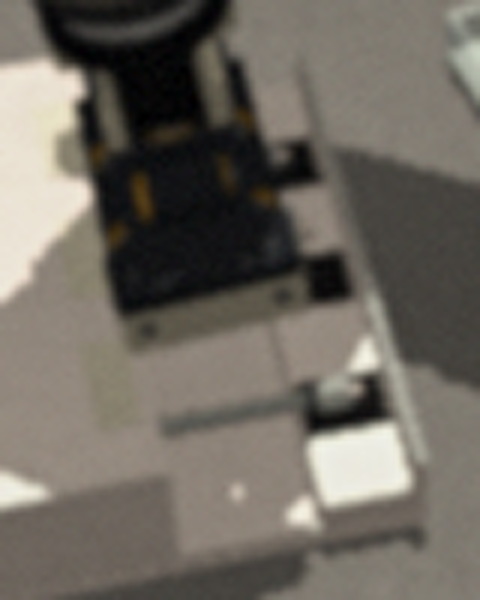

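The middle rest at about (325,275) is now empty and the nose is up behind the gripper; the thin column at (335,390) is untouched. Drawing out along +y.

```bash
python3 -m creep '[[[0,8,0,0,0,0],[0,10,0,0,0,0],[0,10,0,0,0,0],[0,0,0,0,0,0]]]'
python3 -c "
from h import *
where(RK);goal(RK,(1.2,120,60),5.9)"
```

```text
time: 3.8
tool_pos: [0.5203, -0.2061, 0.2169]
tool_rot: [3.136, -0.102, 1.586]
contact_force: [-0.7, 0.8, -0.8]
opening: 0.0125
grasp in frame [ 1.  90.1 58.7] axis z [ 0.004  0.102 -0.995]
t 3.8 d [ 0.6 29.8  1.3] turn [0.05 0.29 0.1 ] F [-0.7  0.8 -0.8] open 12.5
```

```bash
python3 -c "
from h import *
goal(RK,(1,100,65.5),7.6)"
```

```text
t 3.8 d [0.8 5.1 6.2] turn [1.75 0.32 0.1 ] F [-0.7  0.8 -0.8] open 12.5
```

```bash
python3 -m creep '[[[0.4,2.5,3.3,0.9,0.3,0],[0,2.6,3.3,0.9,0,0],[0,0,0,0,0,0]]]'
python3 -c "
from h import *
where(RK);goal(RK,(1,118,69),8.2)"
```

```text
time: 4.05
tool_pos: [0.5209, -0.1985, 0.224]
tool_rot: [-3.141, -0.137, 1.588]
contact_force: [-1.0, -0.4, -1.5]
opening: 0.0128
grasp in frame [  0.6 103.3  66.5] axis z [-0.003  0.137 -0.991]
t 4.05 d [-0.  13.8  2.3] turn [ 0.34 -0.05 -0.07] F [-1.  -0.4 -1.5] open 12.8
```

```bash
python3 -m creep '[[[0,7,1.2,0.3,0,0],[0,7,1.2,0,0,0],[0,12,0,0,0,0],[0,15,0,0,0,0],[0,0,0,0,0,0]]]'
python3 -c "
from h import *
where(RK);goal(RK,(1,190,72),8.2)
s=snap('scene','sc3');t=snap('top','top3')
f=lambda i,w,h:cv2.resize(i,(w,h),interpolation=cv2.INTER_CUBIC)
cv2.imwrite('pics/c3.png',np.hstack([f(s[165:265,200:300],400,400),f(t[165:265,245:345],400,400)]))"
```

```text
time: 4.47
tool_pos: [0.5206, -0.154, 0.2269]
tool_rot: [-3.141, -0.144, 1.586]
contact_force: [-0.2, 1.0, -2.0]
opening: 0.0126
grasp in frame [  1.2 148.7  69.5] axis z [-0.003  0.143 -0.99 ]
t 4.47 d [-0.9 41.4  2.5] turn [-0.03 -0.04  0.06] F [-0.2  1.  -2. ] open 12.6
```

View pics/c3.png

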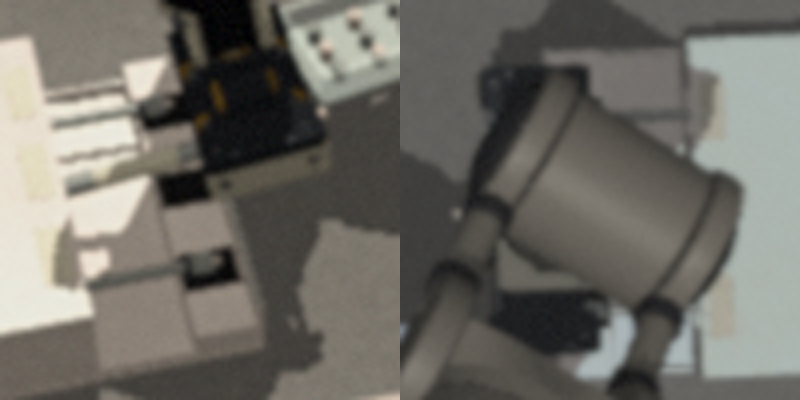

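The labelled tube now spans from the pocket over the rest into the gripper, lined up with the lane, and the thin columns haven't moved. Continuing out.

```bash
python3 -m creep '[[[-0.4,16,0.7,0,0,0],[-0.4,20,0.7,0,0,0],[-0.4,20,0.7,0,0,0],[-0.4,20,0.7,0,0,0],[0,0,0,0,0,0]]]'
python3 -c "
from h import *
where(RK);goal(RK,(1,260,75),8.2)"
```

```text
time: 4.98
tool_pos: [0.5194, -0.0783, 0.2296]
tool_rot: [3.14, -0.141, 1.583]
contact_force: [-0.2, 0.1, -2.0]
opening: 0.0128
grasp in frame [  1.5 224.   72.1] axis z [-0.    0.14 -0.99]
t 4.98 d [-0.8 35.6  2.8] turn [0.13 0.07 0.21] F [-0.2  0.1 -2. ] open 12.8
```

```bash
python3 -m creep '[[[0,18,1,0,0,0],[0,16,2,0,0,0],[0,8,12,0,0,0],[0,4,20,0,0,0],[0,4,25,0,0,0]]]'; python3 -m creep '[[[0,4,25,-1,0,0],[0,10,25,-2,0,0],[0,10,5,-2,0,0],[0,10,0,-2,0,0],[0,0,0,0,0,0]]]'
python3 -c "
from h import *
where(OV);goal(OV,(0,76,140),0)"
```

```text
time: 5.4
tool_pos: [0.5182, -0.0274, 0.2876]
tool_rot: [-3.133, -0.141, 1.582]
contact_force: [1.1, -0.2, -2.1]
opening: 0.0124
time: 5.82
tool_pos: [0.5191, 0.0053, 0.3552]
tool_rot: [3.138, -0.01, 1.579]
contact_force: [-0.1, -0.1, -2.0]
opening: 0.013
grasp in frame [  13.  -237.4  196.2] axis z [ 0.004  0.01  -1.   ]
t 5.82 d [ 17.6 314.8 -56.2] turn [-0.57  0.24 -5.93] F [-0.1 -0.1 -2. ] open 13.0
```

```bash
python3 -m creep '[[[2,25,0,0,0,-0.6],[2,32,0,0,0,-0.6],[2,32,0,0,0,-0.6],[2,32,0,0,0,-0.6],[2,32,0,0,0,-0.6]]]'; python3 -m creep '[[[2,32,0,0,0,-0.6],[2,32,0,0,0,-0.6],[2,32,0,0,0,-0.6],[1,25,0,0,0,-0.6],[0,0,0,0,0,0]]]'
python3 -c "
from h import *
where(OV);goal(OV,(0,76,110),0)
for z in(.05,.095): print('beaker',w2f(OV,atz('top',136,150,z)),'jar',w2f(OV,atz('top',172,138,z)))"
```

```text
time: 6.23
tool_pos: [0.5301, 0.1549, 0.3579]
tool_rot: [3.136, -0.011, 1.514]
contact_force: [0.8, -0.1, -2.4]
opening: 0.0125
time: 6.65
tool_pos: [0.5379, 0.2826, 0.3581]
tool_rot: [3.139, -0.016, 1.471]
contact_force: [-0.6, 0.5, -1.7]
opening: 0.0125
grasp in frame [  5.1  41.2 199.1] axis z [ 0.004  0.016 -1.   ]
t 6.65 d [ -1.2  37.6 -89.1] turn [-0.9   0.22  0.24] F [-0.6  0.5 -1.7] open 12.5
beaker [195.74305805  45.02427721  50.        ] jar [237.7312639  -58.60831955  50.        ]
beaker [188.48966125  28.78949448  95.        ] jar [228.85856193 -70.84643711  95.        ]
```

```bash
python3 -m creep '[[[-1,20,-25,-0.5,0,0],[0,15,-30,-0.4,0,0],[0,2,-25,0,0,0],[0,0,-8,0,0,0],[0,0,0,0,0,0]]]'
python3 -c "
from h import *
where(OV);goal(OV,(0,76,110),0)
s=snap('scene','sc4');t=snap('top','top4')
f=lambda i,w,h:cv2.resize(i,(w,h),interpolation=cv2.INTER_CUBIC)
cv2.imwrite('pics/c4.png',np.vstack([f(s[150:220,335:468],570,300),f(t[180:250,85:218],570,300)]))"
```

```text
time: 7.07
tool_pos: [0.539, 0.3181, 0.2688]
tool_rot: [3.136, -0.003, 1.472]
contact_force: [0.2, -0.8, -2.0]
opening: 0.0126
grasp in frame [  3.3  74.6 109.8] axis z [ 0.006  0.002 -1.   ]
t 7.07 d [-2.2  2.   0.2] turn [-0.12  0.33  0.16] F [ 0.2 -0.8 -2. ] open 12.6
```

View pics/c4.png

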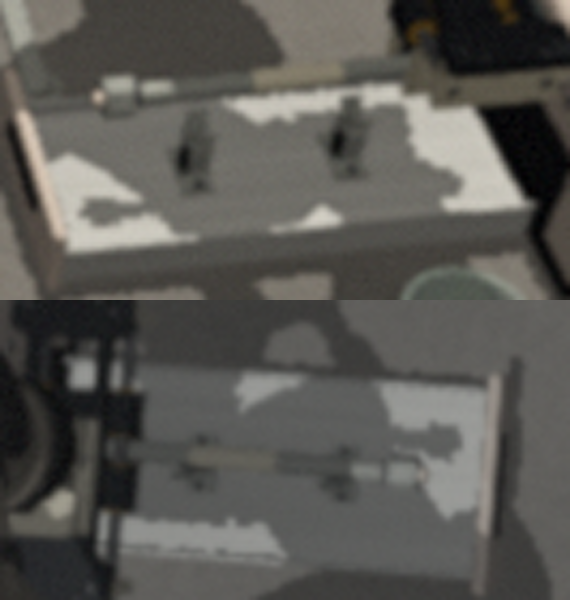

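The column hangs level over the clips. In the scene half its plug tip is at (97,96), and in the top half at (424,467). Now I triangulate it.

```bash
cat > tri.py <<'E'
from h import *
S=lambda p:('scene',((p[0]+.5)/4.2857-.5+335,(p[1]+.5)/4.2857-.5+150)); T=lambda p:('top',((p[0]+.5)/4.2857-.5+85,(p[1]-300+.5)/4.2857-.5+180))
def tri(*obs):
    A=np.zeros((3,3));b=np.zeros(3)
    for c,uv in obs:
        o,d=ray(c,*uv); d/=np.linalg.norm(d); M=np.eye(3)-np.outer(d,d); A+=M;b+=M@o
    return np.linalg.solve(A,b)
E
python3 - <<'E'
from tri import *
for n,a,b in(('plug tip',(95,97),(425,468)),('nut mid',(119,95),(403,468)),('nut inner',(136,90),(384,467)),('label near',(253,78),(276,462)),('label far',(344,71),(190,455))):
    p=tri(S(a),T(b)); print(n,np.round(w2f(OV,p),1), 'res px',np.round(proj(*[S(a)[0],p])-S(a)[1],1),np.round(proj('top',p)-T(b)[1],1))
# column axis from top only at z=.108
for p in((425,468),(384,467),(276,462),(190,455),(130,450)): print(np.round(w2f(OV,atz('top',*T(p)[1],.108)),1))
# clips, top at assumed z 
for p in((200,460),(345,473)): print('clip',np.round(w2f(OV,atz('top',*T(p)[1],.055)),1))
E
```

```text
plug tip [   5. -126.  105.] res px [ 0.4 -0. ] [0.3 0.1]
nut mid [   4.1 -111.1  103.8] res px [ 0.2 -0. ] [0.2 0. ]
nut inner [   3.7 -100.2  106.4] res px [ 0.5 -0.1] [0.5 0.1]
label near [  2.1 -28.  105.3] res px [-0.  0.] [-0. -0.]
label far [  2.5  29.2 104.4] res px [-0.  0.] [-0. -0.]
[   5.2 -125.8  108. ]
[  3.9 -99.3 108. ]
[  2.1 -28.9 108. ]
[  2.5  27.8 108. ]
[  2.9  67.8 108. ]
clip [-0.6 40.  55. ]
clip [ -2.2 -59.9  55. ]
```

The column sits at oven (≈3, ≈0.6, 105), level and centred on the fit. I'll refine the trough and clip x centre numerically from the first top picture.

```bash
python3 - <<'E'
from h import *
t=cv2.cvtColor(cv2.imread('pics/top0.png'),cv2.COLOR_BGR2GRAY).astype(np.float32)
sc=cv2.cvtColor(cv2.imread('pics/scene0.png'),cv2.COLOR_BGR2GRAY).astype(np.float32)
def g(im,cam,x,y,z):
    u=proj(cam,f2w(OV,(x,y,z))); return cv2.remap(im,np.float32([[u[0]]]),np.float32([[u[1]]]),cv2.INTER_CUBIC)[0,0]
for cam,im in(('top',t),('scene',sc)):
    print(cam,'walls z34, x:I')
    print([ (x,int(np.mean([g(im,cam,x,y,34) for y in range(-135,-70,5)]))) for x in list(range(-76,-49,2))+list(range(50,77,2))])
for lo,hi,z in((-4,8,68),(-10,0,24)):
  for yc in(-50,50):
    print('clip z',z,yc,[(x,int(np.mean([g(t,'top',x,yc+d,z) for d in range(lo-3,hi-3,2)]))) for x in range(-24,25,2)])
for yc in(-50,50):
    print('y prof z68',yc,[(y,int(min(g(t,'top',x,yc+y,68) for x in(-8,-6,6,8)))) for y in range(-34,22,2)])
print('plate z60 y prof',[(y,int(np.mean([g(t,'top',x,y,60) for x in(-40,-20,20,40)]))) for y in range(-176,-135,2)])
E
```

```text
top walls z34, x:I
[(-76, 95), (-74, 95), (-72, 98), (-70, 107), (-68, 120), (-66, 126), (-64, 123), (-62, 127), (-60, 141), (-58, 152), (-56, 155), (-54, 156), (-52, 156), (-50, 156), (50, 150), (52, 151), (54, 151), (56, 149), (58, 143), (60, 132), (62, 112), (64, 88), (66, 71), (68, 69), (70, 78), (72, 88), (74, 94), (76, 95)]
scene walls z34, x:I
[(-76, 118), (-74, 116), (-72, 120), (-70, 127), (-68, 136), (-66, 142), (-64, 139), (-62, 125), (-60, 107), (-58, 93), (-56, 92), (-54, 107), (-52, 132), (-50, 158), (50, 194), (52, 195), (54, 196), (56, 197), (58, 195), (60, 191), (62, 178), (64, 154), (66, 124), (68, 97), (70, 80), (72, 75), (74, 75), (76, 76)]
clip z 68 -50 [(-24, 149), (-22, 145), (-20, 141), (-18, 136), (-16, 126), (-14, 111), (-12, 94), (-10, 86), (-8, 86), (-6, 86), (-4, 84), (-2, 84), (0, 86), (2, 89), (4, 94), (6, 100), (8, 108), (10, 120), (12, 130), (14, 133), (16, 135), (18, 139), (20, 143), (22, 147), (24, 149)]
clip z 68 50 [(-24, 143), (-22, 143), (-20, 142), (-18, 138), (-16, 130), (-14, 112), (-12, 93), (-10, 86), (-8, 89), (-6, 94), (-4, 99), (-2, 98),
[... 930 characters left out ...]
), (4, 127), (6, 139), (8, 148), (10, 150), (12, 149), (14, 149), (16, 150), (18, 150), (20, 150)]
y prof z68 50 [(-34, 147), (-32, 147), (-30, 143), (-28, 123), (-26, 103), (-24, 92), (-22, 75), (-20, 57), (-18, 46), (-16, 42), (-14, 41), (-12, 41), (-10, 38), (-8, 40), (-6, 50), (-4, 72), (-2, 88), (0, 102), (2, 114), (4, 123), (6, 134), (8, 141), (10, 142), (12, 145), (14, 146), (16, 145), (18, 145), (20, 145)]
plate z60 y prof [(-176, 73), (-174, 66), (-172, 62), (-170, 58), (-168, 52), (-166, 52), (-164, 66), (-162, 93), (-160, 122), (-158, 141), (-156, 146), (-154, 142), (-152, 142), (-150, 148), (-148, 152), (-146, 154), (-144, 154), (-142, 153), (-140, 154), (-138, 154), (-136, 153)]
```

```bash
sed -i 's/OV=np.array(.*/OV=np.array([.5273,.2422,-.0957])/' h.py; python3 -c "
from h import *
where(OV);goal(OV,(0.5,74,80),0)"
```

```text
grasp in frame [  6.2  77.3 111.9] axis z [ 0.009  0.003 -1.   ]
t 7.17 d [ -4.6  -2.2 -31.9] turn [-0.18  0.5   0.21] F [ 0.1 -0.  -1.6] open 12.6
```

```bash
python3 -m creep '[[[-2.5,-1,-12,-0.1,0.4,0.2],[-2,-1,-12,0,0,0],[0,0,-8,0,0,0],[0,0,0,0,0,0]]]'; python3 -c "
from h import *
where(OV);goal(OV,(0.5,74,72),0)"
```

```text
time: 7.5
tool_pos: [0.537, 0.3137, 0.243]
tool_rot: [3.132, -0.006, 1.473]
contact_force: [-0.8, 0.1, -2.7]
opening: 0.0123
grasp in frame [ 4.4 73.1 84. ] axis z [ 0.01   0.005 -1.   ]
t 7.5 d [ -2.2   2.1 -12. ] turn [-0.3   0.57  0.15] F [-0.8  0.1 -2.7] open 12.3
```

```bash
python3 -m creep '[[[-2.5,1,-4,-0.3,0.6,0.1],[-1,1,-4,0,0.3,0],[0,0,-3,0,0,0],[0,0,0,0,0,0]]]'; python3 -c "
from h import *
where(OV);goal(OV,(0.5,74,66),0)"
```

```text
time: 7.83
tool_pos: [0.534, 0.3155, 0.2332]
tool_rot: [-3.137, -0.0, 1.474]
contact_force: [-0.8, 0.1, -2.2]
opening: 0.0125
grasp in frame [-1.  73.6 74.2] axis z [-0.004  0.001 -1.   ]
t 7.83 d [ 0.9  0.4 -8.2] turn [-0.05 -0.26  0.07] F [-0.8  0.1 -2.2] open 12.5
```

Now gentle 2 mm steps toward the flares.

```bash
python3 -m creep '[[[1,0,-2,0,-0.2,0],[0,0,-2,0,0,0],[0,0,0,0,0,0]]]'; python3 -m creep '[[[0,0,-2,0,0,0],[0,0,0,0,0,0]]]';  python3 -m creep '[[[0,0,-1.5,0,0,0],[0,0,0,0,0,0]]]'; python3 -c "
from h import *
where(OV);goal(OV,(0.5,74,66),0); print(robot.observe()['torque'])"
```

```text
time: 8.08
tool_pos: [0.5353, 0.3158, 0.2293]
tool_rot: [3.141, -0.001, 1.474]
contact_force: [-0.8, -0.1, -2.4]
opening: 0.0126
time: 8.25
tool_pos: [0.5353, 0.3159, 0.2272]
tool_rot: [3.141, -0.001, 1.474]
contact_force: [0.1, -0.7, -2.7]
opening: 0.0126
time: 8.42
tool_pos: [0.5353, 0.3159, 0.2257]
tool_rot: [3.141, -0.002, 1.474]
contact_force: [-0.9, -0.5, -1.2]
opening: 0.0126
grasp in frame [ 1.  74.4 66.7] axis z [ 0.001  0.001 -1.   ]
t 8.42 d [-0.4 -0.1 -0.7] turn [-0.08  0.04  0.05] F [-0.9 -0.5 -1.2] open 12.6
[ 0.02186265 -0.0286081  -0.01962408]
```

```bash
python3 -m creep '[[[0,0,-1.2,0,0,0],[0,0,0,0,0,0]]]'; python3 -m creep '[[[0,0,-1.2,0,0,0],[0,0,0,0,0,0]]]'; python3 -c "
from h import *
where(OV); print(robot.observe()['torque'])"
```

```text
time: 8.58
tool_pos: [0.5352, 0.3159, 0.2247]
tool_rot: [3.141, -0.002, 1.474]
contact_force: [-1.1, 0.3, -1.2]
opening: 0.0127
time: 8.75
tool_pos: [0.535, 0.316, 0.2238]
tool_rot: [3.141, -0.001, 1.475]
contact_force: [-1.6, -0.5, -1.1]
opening: 0.0124
grasp in frame [ 0.7 74.4 64.8] axis z [ 0.     0.001 -1.   ]
[ 0.01957617  0.13534932 -0.00198193]
```

```bash
python3 -m creep '[[[-1,0,-0.6,0,0,0],[0,0,0,0,0,0]]]'; python3 -m creep '[[[0,0,-1,0,0,0],[0,0,0,0,0,0]]]'; python3 -c "
from h import *
where(OV); print(robot.observe()['torque'])
s=snap('scene','sc5');t=snap('top','top5')
f=lambda i,w,h:cv2.resize(i,(w,h),interpolation=cv2.INTER_CUBIC)
cv2.imwrite('pics/c5.png',np.vstack([f(s[150:220,335:468],570,300),f(t[180:250,85:218],570,300)]))"
```

```text
time: 8.92
tool_pos: [0.5342, 0.3161, 0.2235]
tool_rot: [3.14, -0.002, 1.475]
contact_force: [-1.1, -0.4, -0.9]
opening: 0.0128
time: 9.08
tool_pos: [0.5342, 0.3161, 0.2227]
tool_rot: [3.14, -0.002, 1.475]
contact_force: [-0.8, -0.2, -0.2]
opening: 0.0124
grasp in frame [ 0.2 74.5 63.7] axis z [ 0.002  0.002 -1.   ]
[-0.09137459  0.11444799  0.06473097]
```

View pics/c5.png

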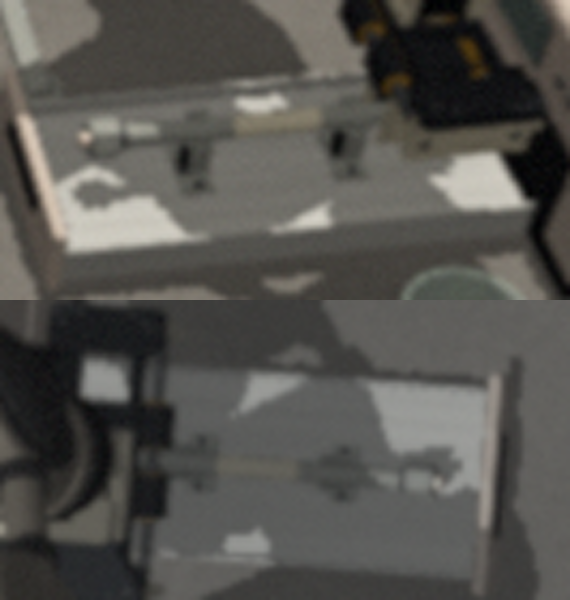

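The column rests on both clips, with its label (218–300) midway between them at 203 and 342, allowing for parallax. I'll release, move to the middle and regrip.

```bash
python3 -m creep '[[[0,0,0,0,0,0],[0,0,0,0,0,0],[0,0,0,0,0,0],[0,0,0,0,0,0]]]' 0.04 50; python3 -c "
from h import *
goal(OV,(0,74,110),0);goal(OV,(0,0.5,110),0)"
```

```text
time: 9.52
tool_pos: [0.5347, 0.3161, 0.223]
tool_rot: [3.138, -0.002, 1.475]
contact_force: [-0.3, 0.5, 0.5]
opening: 0.0346
t 9.52 d [-0.3 -0.2 46. ] turn [-0.12  0.21  0.01] F [-0.3  0.5  0.5] open 34.6
t 9.52 d [ -7.4 -73.4  46. ] turn [-0.12  0.21  0.01] F [-0.3  0.5  0.5] open 34.6
```

```bash
python3 -m creep '[[[0,0,10,0,0,0],[0,0,18,0,0,0],[0,0,18,0,0,0],[-1,-10,2,0,0,0],[-2,-20,0,0,0,0]]]'; python3 -m creep '[[[-2,-20,0,0,0,0],[-1.5,-18,0,0,0,0],[0,0,0,0,0,0]]]'; python3 -c "
from h import *
where(OV);goal(OV,(0,0.5,64),0)"
```

```text
time: 9.93
tool_pos: [0.5315, 0.2873, 0.2742]
tool_rot: [3.137, -0.004, 1.478]
contact_force: [0.2, -0.5, -0.2]
opening: 0.0442
time: 10.18
tool_pos: [0.5272, 0.2443, 0.2753]
tool_rot: [3.135, -0.003, 1.478]
contact_force: [0.4, 0.0, -0.6]
opening: 0.0437
grasp in frame [  0.8   2.6 116.3] axis z [ 0.007  0.002 -1.   ]
t 10.18 d [  0.1  -1.6 -52.3] turn [-0.14  0.41 -0.15] F [ 0.4  0.  -0.6] open 43.7
```

```bash
python3 -m creep '[[[0,-1,-15,0,0.4,0],[0,-1,-18,0,0,0],[0,0,-12,0,0,0],[0,0,-5,0,0,0],[0,0,0,0,0,0]]]'; python3 -c "
from h import *
where(OV);goal(OV,(0,0.5,63),0)"
```

```text
time: 10.6
tool_pos: [0.5274, 0.2403, 0.2251]
tool_rot: [3.138, -0.004, 1.474]
contact_force: [-0.7, -0.4, 0.5]
opening: 0.0438
grasp in frame [ 0.9 -1.2 66.1] axis z [ 0.004  0.004 -1.   ]
t 10.6 d [-0.1  2.4 -3.1] turn [-0.23  0.22  0.08] F [-0.7 -0.4  0.5] open 43.8
```

```bash
python3 -m creep '[[[0,1.5,-3,-0.2,0.2,0],[0,0,0,0,0,0]]]'; python3 -m creep '[[[0,0,0,0,0,0],[0,0,0,0,0,0],[0,0,0,0,0,0],[0,0,0,0,0,0],[0,0,0,0,0,0]]]' 1 60; python3 -m creep '[[[0,0,0,0,0,0],[0,0,0,0,0,0]]]'; python3 -c "
from h import *
where(OV); print(robot.observe()['torque'])"
```

```text
time: 10.77
tool_pos: [0.5275, 0.2422, 0.2222]
tool_rot: [3.141, -0.0, 1.474]
contact_force: [0.4, 0.4, -0.3]
opening: 0.0442
time: 11.18
tool_pos: [0.528, 0.2431, 0.2244]
tool_rot: [3.138, -0.002, 1.475]
contact_force: [-4.6, 0.3, 0.2]
opening: 0.0152
time: 11.35
tool_pos: [0.5271, 0.2432, 0.2245]
tool_rot: [3.141, -0.001, 1.475]
contact_force: [0.0, 0.1, -0.1]
opening: 0.0123
grasp in frame [-0.2  1.2 65.5] axis z [ 0.001  0.001 -1.   ]
[-0.02480888 -0.15098078  0.04028129]
```

```bash
python3 -m creep '[[[0,0,-2,0,0,0],[0,0,-1,0,0,0]]]'; python3 -m creep '[[[0,0,-2,0,0,0],[0,0,-1,0,0,0]]]';python3 -m creep '[[[0,0,-2,0,0,0],[0,0,-1,0,0,0]]]'; python3 -c "
from h import *
where(OV); print(robot.observe()['torque'])"
```

```text
time: 11.52
tool_pos: [0.5273, 0.2433, 0.2231]
tool_rot: [3.139, -0.002, 1.475]
contact_force: [-4.6, -0.9, 9.9]
opening: 0.0126
time: 11.68
tool_pos: [0.5272, 0.2434, 0.2226]
tool_rot: [3.137, -0.003, 1.475]
contact_force: [-4.8, -1.1, 6.2]
opening: 0.0123
time: 11.85
tool_pos: [0.527, 0.2434, 0.2223]
tool_rot: [3.136, -0.003, 1.475]
contact_force: [-3.9, -0.1, 5.7]
opening: 0.0122
grasp in frame [ 0.5  1.7 63.3] axis z [ 0.006  0.003 -1.   ]
[-0.09707152  0.68510593 -0.06639148]
```

```bash
python3 -m creep '[[[-1.5,0,-1,0,0.3,0],[-0.5,0,-1,0,0,0]]]'; python3 -m creep '[[[0,0,-3.5,0,0,0],[0,0,-3.5,0,0,0]]]'; python3 -c "
from h import *
where(OV); print(robot.observe()['torque'])"
```

```text
time: 12.02
tool_pos: [0.5262, 0.2433, 0.2223]
tool_rot: [3.135, -0.004, 1.475]
contact_force: [-2.0, -1.4, 6.6]
opening: 0.0123
time: 12.18
tool_pos: [0.5267, 0.2435, 0.2188]
tool_rot: [3.132, -0.006, 1.475]
contact_force: [-7.7, -0.5, 14.1]
opening: 0.0125
grasp in frame [ 0.8  2.2 59.9] axis z [ 0.01   0.005 -1.   ]
[-0.09225549  1.16772136 -0.02123305]
```

```bash
python3 -m creep '[[[-1,0,-2,0.2,0.6,0],[-1,0,-2,0.2,0.4,0]]]'; python3 -c "
from h import *
where(OV); print(robot.observe()['torque'])"; python3 -m creep '[[[-0.5,0,-4,0,0.2,0],[0,0,-4,0,0,0]]]'; python3 -c "
from h import *
where(OV); print(robot.observe()['torque'])"
```

```text
time: 12.35
tool_pos: [0.5266, 0.2429, 0.2179]
tool_rot: [3.141, -0.012, 1.476]
contact_force: [3.6, -4.9, 10.1]
opening: 0.0119
grasp in frame [-0.8  2.5 58.9] axis z [ 0.001  0.012 -1.   ]
[-0.95265755 -0.65471952 -0.0278777 ]
time: 12.52
tool_pos: [0.5272, 0.2427, 0.212]
tool_rot: [3.14, -0.013, 1.475]
contact_force: [-10.1, -0.0, 39.5]
opening: 0.0124
grasp in frame [ 0.1  2.7 53.1] axis z [ 0.003  0.013 -1.   ]
[-0.01360765  1.50881528 -0.03844346]
```

It dropped 12 mm and then stopped at 39 N, so it is on the saddles. Relieve the push at once.

```bash
python3 -m creep '[[[0,0,0.3,0,0,0],[0,0,0,0,0,0]]]'; python3 -c "
from h import *
where(OV); print(robot.observe()['torque'])
s=snap('scene','sc6')"
```

```text
time: 12.68
tool_pos: [0.5272, 0.2428, 0.2122]
tool_rot: [3.14, -0.014, 1.475]
contact_force: [-1.5, -0.6, 3.9]
opening: 0.0123
grasp in frame [ 0.1  2.7 53.2] axis z [ 0.003  0.013 -1.   ]
[-0.15406298  0.15633855  0.02138832]
```

```bash
python3 -m creep '[[[0,0,0,0,0,0],[0,0,0,0,0,0],[0,0,0,0,0,0],[0,0,0,0,0,0]]]' 0.04; python3 -m creep '[[[0,0,8,-0.7,0,0],[0,0,18,0,0,0],[0,0,20,0,0,0],[0,0,25,0,0,0],[0,0,25,0,0,0]]]'; python3 -m creep '[[[-5,-25,20,0,0,0],[-10,-35,10,0,0,0],[-10,-38,0,0,0,0],[-10,-38,0,0,0,0],[-10,-38,0,0,0,0]]]';  python3 -m creep '[[[-10,-38,0,0,0,0],[-10,-38,0,0,0,0],[-10,-30,0,0,0,0],[0,0,0,0,0,0]]]'
python3 -c "
from h import *
s=snap('scene','sc7');t=snap('top','top7')
f=lambda i,w,h:cv2.resize(i,(w,h),interpolation=cv2.INTER_CUBIC)
cv2.imwrite('pics/c7.png',np.vstack([f(s[150:220,335:468],570,300),f(t[180:250,85:218],570,300)]))"
```

```text
time: 13.07
tool_pos: [0.5274, 0.2427, 0.2111]
tool_rot: [3.14, -0.013, 1.475]
contact_force: [0.3, 0.3, 0.0]
opening: 0.0345
time: 13.48
tool_pos: [0.5255, 0.2418, 0.3052]
tool_rot: [-3.132, 0.008, 1.475]
contact_force: [0.9, 0.8, 0.9]
opening: 0.0441
time: 13.9
tool_pos: [0.4802, 0.0689, 0.3461]
tool_rot: [3.133, 0.006, 1.485]
contact_force: [1.3, -0.3, -0.8]
opening: 0.0444
time: 14.23
tool_pos: [0.4461, -0.0463, 0.3492]
tool_rot: [3.129, 0.011, 1.481]
contact_force: [0.5, 0.4, -0.3]
opening: 0.0436
```

View pics/c7.png

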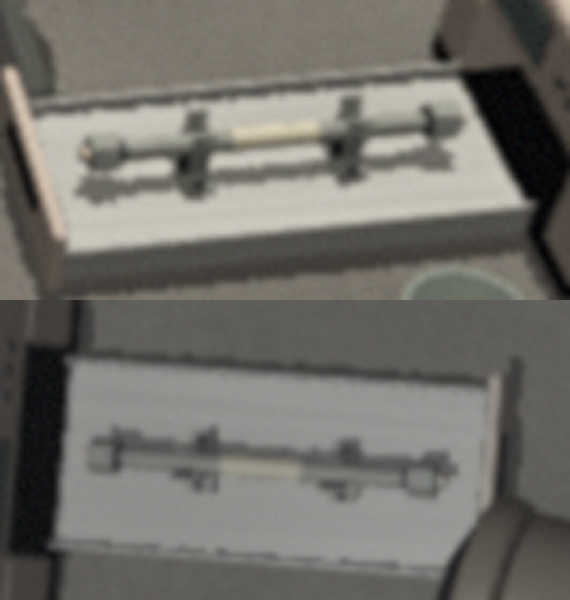

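Both clips' fingers stand up around the tube (scene (195,115) and (348,105)), and the column looks level, with its ends at (82,153) and (462,124). I'll check numerically, mainly its position along the trough.

```bash
python3 - <<'E'
from tri import *
w=lambda p,z:np.round(w2f(OV,atz('top',*T(p)[1],z)),1)
ws=lambda p,z:np.round(w2f(OV,atz('scene',*S(p)[1],z)),1)
print('nuts in',w((120,456),.05),w((408,480),.05),'label',w((220,467),.05),w((300,469),.05),'nut out',w((90,455),.05),w((437,482),.05))
print('tri',[np.round(w2f(OV,tri(S(a),T(b))),1) for a,b in(((232,137),(300,469)),((318,130),(220,467)),((121,150),(408,480)),((424,124),(120,457)))])
print('clip2 R24,L68',w((218,485),.024),w((175,473),.068),'clip1',w((361,492),.024),w((322,486),.068))
print('upper finger',w((218,440),.068),w((193,445),.068),w((360,450),.068),w((335,450),.068))
print('scene top fingers z68 L/R',ws((184,108),.068),ws((207,106),.068),ws((338,98),.068),ws((361,97),.068))
print('plate',w((500,440),.06),w((488,440),.06),'sc plate',ws((8,70),.06),ws((65,240),.06))
print('housing front', w((68,358),.034))
E
```

```text
nuts in [  0.  100.1  50. ] [ -1.9 -99.3  50. ] label [-2.4 30.  50. ] [  0.2 -25.1  50. ] nut out [ -0.8 121.2  50. ] [  -1.8 -119.    50. ]
tri [array([  0.1, -26.2,  50.5]), array([-2.5, 30.8, 46.4]), array([ -1.8, -98.1,  46.4]), array([ -0.9, 101.2,  44.2])]
clip2 R24,L68 [-15.2  39.4  24. ] [-8.4 54.1 68. ] clip1 [-12.7 -61.2  24. ] [ -9.8 -46.2  68. ]
upper finger [15.7 26.7 68. ] [11.1 43.4 68. ] [ 15.9 -69.8  68. ] [ 14.7 -53.   68. ]
scene top fingers z68 L/R [-12.2 -57.7  68. ] [-12. -43.  68.] [-8.  40.5 68. ] [-7. 55. 68.]
plate [  29.3 -161.3   60. ] [  28.7 -153.2   60. ] sc plate [ -68.3 -156.6   60. ] [  78.8 -154.9   60. ]
housing front [ 64.9 149.6  34. ]
```

```bash
python3 -c "
from h import *
s=robot.observe(); print(s['time'],np.abs(s['qvel']).max(),s['contact_force']); print(robot.hand_in())"
```

```text
14.3333 0.05211231289630344 [-0.0699508   0.2606504  -0.34448743]
the job is handed in; nothing more can be done
None
```

The thick column is in the oven trough with both clips around its tube, and I handed the job in at 14.3 s. `hand_in()` returns no verdict, so what follows rests on my own checks.

**What I did:**
- **Fetching:** I took the column from the rack's middle lane, tilted it about 6–8° over the lip and drew it out endwise. I then laid it level on the clip flares.
- **Clipping:** I released it, gripped it again at its middle and pressed. It went down about 12 mm and stopped at the saddles. The wrist read 39.5 N there, the highest I saw, against the 50 N limit. I relieved that at once, let go and moved the arm clear.

**What the last checks showed:**
- **Clips:** In the last picture the fingers of both clips stand above the tube, and the column looks level.
- **Position:** The column's middle is about 3–5 mm from the clips' midpoint along the trough (12 mm allowed). Across, it is about 1 mm from my estimate of the trough's axis (3 mm allowed).

**Checks that disagreed or were not made:**
- **Along the trough:** The two cameras put the clips' midpoint about 2 mm apart.
- **Height:** Triangulated heights ran from 44 to 50.5 mm against the nominal 50 mm, too coarse to confirm the 2 mm limit. That it is fully seated rests on the 12 mm drop and the sharp stop.
- **Tilt:** The tool was tilted about 0.013 rad at the end of the press. I put this down mostly to small turns I had commanded, and did not measure the column's slope directly.
- **Bystanders:** The thin column I could see stayed put, and I felt no unexpected contact. I did not measure any bystander's position afterwards.

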